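# Make up the spares kit of a clamping fixture

### The arm

A 6-joint arm with a two-finger parallel gripper is mounted at the origin on the work surface. World frame = base frame: x ahead of the robot, y to its left, z up, the work surface at z = 0. Lengths are in mm, angles in rad, forces in N, time in s.
With the tool pointing down it reaches from about 300 to 775 mm from the base axis. Payload 14.6 kg.
Tool frame: the origin (TCP) lies between the finger pads; the fingertips stand manip.tip_reach ahead of it and the grasp point (between the pads) lies 5 mm behind it (manip.tip_reach is the distance from the TCP to the fingertips, in mm); z points along the fingers, y is the line along which they close (so a half turn about z gives the same grasp; the last joint's range is limited). The gripper opens to 94 mm and grips with 3 to 60 N. Pads are 16 mm wide; open, the fingers measure 119 mm over their backs; the gripper's body (75 mm by 177 mm) begins 78 mm behind the grasp point.
Start: joints at [1.054, 0.3, 1.521, -0, 1.321, -0.067], TCP at [239.128, 495.285, 219.446] pointing down, gripper open.
Joint ranges: [-3.03, 3.03], [-0.79, 2.21], [0.23, 2.52], [-1.04, 4.18], [0, 3.07], [-2.55, 2.55]. Speed limits (rad/s): [2.22, 2.22, 2.57, 3.14, 3.14, 3.14].

### API

Orientations are given as [roll, pitch, yaw] about the fixed x, y, z axes, in that order (R = Rz(yaw) Ry(pitch) Rx(roll)).
In Python, from cell import manip gives the robot as it stands. The module is installed in compiled form; this text tells all that it offers.
- The arm moves only by the shell command python3 -m creep 'ROWS' [FORCE]. ROWS is JSON, a list of rows, each a list of 3 entries, a list of its own where there are three numbers: the opening, from -1 (shut) to 1 (fully open), then the shift along the tool's x, y, z in cm, then the turn about the tool's z in units of 5 degrees (1.0 is 5 degrees). In form: [[grip, [tx, ty, tz], roll], ...]. A call has 1 to 12 rows; each row is the pose to reach, as a shift and turn from the pose commanded when the call began, along the tool's axes at that moment; what a row does not reach only later rows make up. A row lasts 1/10 s, in which the tool goes at most 50 mm and 8.59 degrees, less where a joint would pass 70% of its speed; a pose out of reach is approached as far as the arm can. A call with a gripper value outside its range is refused whole. The fingers move at their own pace and stop on an object; FORCE is the grip in N (left out, the last holds). Time passes only in rows, so rows that repeat a pose let the fingers close. It gives the time, the measured TCP pose, the force, the opening and the grip force at its end, in the units of the state.
- manip.read_state(): the state, without advancing time (a new reading comes with each control period).
- manip.camera(name): name is "scene" or "top" or "wrist"; returns the picture (420x560x3 uint8, red, green, blue); there is no depth.
- manip.camera_params(name): a dict with "fovy" (degrees; the focal length in pixels is half the picture's height over the tangent of half this angle, whatever the lens; pixels are square), "cx", "cy" (the principal point, pixels), "k1" (the pictures are not rectified: a ray, as slopes to the right and down, at radius r is drawn at 1 + k1 r^2 times it, then the intrinsics apply), "origin" and "attitude" of the camera in the world. Camera axes: x right, y down, z forward; pixel columns grow to the right and rows downward; lengths in mm; the calibration is good to about 2 mm. A picture is of the moment at which its call begins: read the wrist's pose just before it. camera_params takes no time and is no camera call; for the wrist camera it gives the pose at the moment of the call.
- manip.sign_off(): hands the job in; it is judged then, once.
The state is a dict: "clock": time; "joints": joint angles; "qd": joint speeds; "effort": joint torques, N m; "eef_pos": TCP position; "eef_rot": TCP orientation; "wrist_force": force on the tool from outside, world axes, zero at the start; "moment": the same for the moment, N m; "finger_gap": finger opening in mm; "finger_force": force on a finger pad.
Only numpy, scipy, OpenCV 4.12 (cv2) and the standard library are available. Lean on these libraries where they do the work, as an engineer would, in place of code of your own. Each camera call takes 0.05 s, during which the arm holds its last target. There are 200 camera calls.

### The job

Make up the spares kit for the clamping fixture: lay the air cylinder, the pressure gauge, the manifold and the clamp bar each into the foam recess cut to its own shape in the kit tray, flat on the recess floor and the same way up as they lie now. Set each part down gently instead of dropping it, and leave the bottle of thread-lock that stands among the parts upright where it is.

Things in the scene. Friction and masses are not known exactly. Their poses are not given: they have to be found in the camera images.
- cylinder: Compact air cylinder standing on the bench, rod up: a square aluminium block 52 x 52 mm in plan and 46 mm high with grooved sides, a dark round collar and a thin steel rod in the middle of its top (rod top 68 mm above the underside). About 0.3 kg. Origin: centre of its underside; z up. x and y square to the block's sides.
- gauge: Round pressure gauge lying on its back, white dial up: a black disc 44 mm in diameter and 30 mm high with a steel bezel. About 0.12 kg. Origin: centre of its underside; z up.
- manifold: Air manifold: an aluminium block 36 mm wide (its x), 72 mm long (its y) and 28 mm high, with a row of three black push-in fittings on top (to 38 mm above the underside). About 0.2 kg. Origin: centre of its underside; z up.
- bar: Clamp bar: a steel bar 24 mm wide (its x), 110 mm long (its y) and 22 mm high, with two dark screw heads on top 40 mm either side of the middle (to 31 mm above the underside). About 0.4 kg. Origin: centre of its underside; z up.
- nest_cylinder: Foam module with a square recess 68 x 68 mm, for the air cylinder. One of four charcoal modules (93 x 143 mm in x, y, 13 mm thick, blue floor), 94 mm apart in x and 144 mm in y in any order, turned alike, in the fixed metal kit tray at the left (rim 1 mm above the foam). Origin: centre of its underside, under the recess centre. Recess 8 mm deep, floor 5 mm above the origin.
- nest_gauge: Foam module with a round recess 60 mm in diameter, for the gauge. One of four charcoal modules (93 x 143 mm in x, y, 13 mm thick, blue floor), 94 mm apart in x and 144 mm in y in any order, turned alike, in the fixed metal kit tray at the left (rim 1 mm above the foam). Origin: centre of its underside, under the recess centre. Recess 8 mm deep, floor 5 mm above the origin.
- nest_manifold: Foam module with an oblong recess, 52 mm in x by 88 mm in y, for the manifold. One of four charcoal modules (93 x 143 mm in x, y, 13 mm thick, blue floor), 94 mm apart in x and 144 mm in y in any order, turned alike, in the fixed metal kit tray at the left (rim 1 mm above the foam). Origin: centre of its underside, under the recess centre. Recess 8 mm deep, floor 5 mm above the origin.
- nest_bar: Foam module with a long narrow recess, 40 mm in x by 126 mm in y, for the clamp bar. One of four charcoal modules (93 x 143 mm in x, y, 13 mm thick, blue floor), 94 mm apart in x and 144 mm in y in any order, turned alike, in the fixed metal kit tray at the left (rim 1 mm above the foam). Origin: centre of its underside, under the recess centre. Recess 8 mm deep, floor 5 mm above the origin.
- bottle: Small red bottle of thread-lock with a white label and a narrow tip, standing loose among the parts: 31 mm in diameter, 84 mm high, about 60 g. Origin: centre of its underside; z up.
Not all that is in view belongs to the job. Leave any yellow look-alike of the nest_gauge alone.

How it is judged:
By the outcome, as a careful person would: the job done as asked, in the order asked, and still so for the second after the job is handed in, with the robot touching nothing.
It also fails if it takes over 102 s, if anything falls off the work surface, if the arm or the gripper's body presses on something with over 40 N, if the wrist force passes 120 N, or if a joint passes its speed limit or range.

## Working session

There is one attempt and no reset: what is moved stays moved. The work goes in short steps, Python scripts to look and compute and a shell command to move; the robot and the scene stay as the last step left them, time stands still between calls to the robot, and variables do not carry over. Pictures are saved under pics/ and viewed, at most 14 in all, crops included, and the job is handed in when it is done.

```bash
mkdir -p pics; python3 - <<'E'
from cell import manip
import cv2
s=manip.read_state(); print(s, manip.tip_reach)
for n in ("scene","top","wrist"):
    print(n,manip.camera_params(n))
    cv2.imwrite(f"pics/{n}0.png",manip.camera(n)[:,:,::-1])
E
```

```text
{'clock': 0.0, 'joints': array([ 1.05438435e+00,  3.00472129e-01,  1.52159599e+00, -6.08238837e-06,
        1.32072045e+00, -6.66010499e-02]), 'qd': array([-0.00071978, -0.00226588,  0.00104368, -0.00019087, -0.00133449,
       -0.00072462]), 'effort': array([-1.12049293e-03, -5.31815064e+01, -3.52725792e+01,  7.07434723e-02,
        2.44842202e-02, -1.25744891e-04]), 'eef_pos': array([239.0140704 , 495.06376249, 218.87946016]), 'eef_rot': array([-3.14039900e+00, -7.37115953e-05,  2.69178319e+00]), 'wrist_force': array([ 0.27869044,  0.3810548 , -0.03693598]), 'moment': array([-0.02017046, -0.01066287,  0.04151575]), 'finger_force': 0.0, 'finger_gap': 94.1920468933544} 14.0
scene {'fovy': 55.11294180103993, 'cx': 276.5785409126748, 'cy': 211.56963104467073, 'k1': 0.029212954654274835, 'origin': array([1038.15600204,  332.37910681,  605.29397619]), 'attitude': array([-2.22214652,  0.00238206,  2.05881372])}
top {'fovy': 49.87122428030267, 'cx': 284.74887661989226, 'cy': 213.59114423118808, 'k1': -0.10942899881934268, 'origin': array([ 340.58655068,   29.3661299 , 1014.75467108]), 'attitude': array([-3.05251223, -0.02940142, -1.5716057 ])}
wrist {'fovy': 63.81084949109302, 'cx': 283.91429171888365, 'cy': 209.42732601098336, 'k1': 0.0049720520506744866, 'origin': array([179.15735555, 524.01837744, 385.44829608]), 'attitude': array([2.90873339e+00, 8.57916565e-04, 1.12129767e+00])}
```

View pics/top0.png

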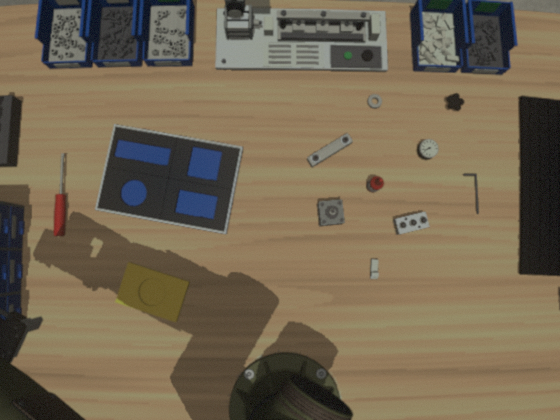

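View pics/scene0.png

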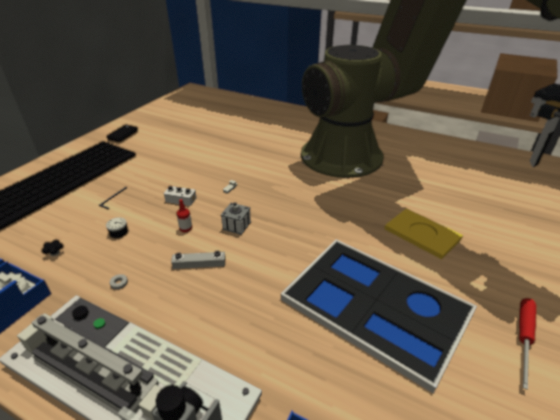

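The top view shows the tray's four blue recesses: bar (143,152), cylinder (205,163), gauge (134,193) and manifold (196,204). The parts are at: cylinder (331,212), gauge (428,149), manifold (411,222), bar (330,149), bottle (375,183). The yellow decoy is at (152,292). In the scene view the same things are unobstructed.

```bash
cat > h.py <<'E'
import numpy as np, cv2
from scipy.spatial.transform import Rotation as R
def K(p,h=420):
    f=h/2/np.tan(np.radians(p["fovy"])/2); return f
def rays(p,uv):
    uv=np.atleast_2d(np.float64(uv)); d=(uv-[p["cx"],p["cy"]])/K(p); s=d.copy()
    for _ in range(20): s=d/(1+p["k1"]*(s**2).sum(1,keepdims=True))
    return np.c_[s,np.ones(len(s))]@R.from_euler("xyz",p["attitude"]).as_matrix().T
def cast(p,uv,z):
    d=rays(p,uv); o=p["origin"]; return o+d*((z-o[2])/d[:,2])[:,None]
def tri(p1,u1,p2,u2):
    a=rays(p1,u1)[0];b=rays(p2,u2)[0]
    t,*_=np.linalg.lstsq(np.c_[a,-b],p2["origin"]-p1["origin"],rcond=None)
    A=p1["origin"]+t[0]*a;B=p2["origin"]+t[1]*b; return (A+B)/2,np.linalg.norm(A-B)
def blobs(mask,amin,roi=None):
    if roi: m=np.zeros_like(mask);x0,y0,x1,y1=roi;m[y0:y1,x0:x1]=mask[y0:y1,x0:x1];mask=m
    cs,_=cv2.findContours(mask,cv2.RETR_EXTERNAL,cv2.CHAIN_APPROX_NONE)
    return [c[:,0,:] for c in cs if cv2.contourArea(c)>amin]
def blue(im):
    return cv2.inRange(cv2.cvtColor(im,cv2.COLOR_RGB2HSV),(105,140,60),(130,255,255))
def rect(p,c,z):   # contour cast onto plane: centre, sizes, yaw of long side
    w=cast(p,c,z)[:,:2]; (x,y),(a,b),t=cv2.minAreaRect(np.float32(w))
    if a<b: a,b,t=b,a,t+90
    return np.round([x,y,a,b,(t+90)%180-90],1)
E
python3 - <<'E'
from h import *; from cell import manip
pt,ps=manip.camera_params("top"),manip.camera_params("scene")
T=cv2.imread("pics/top0.png")[:,:,::-1].copy();S=cv2.imread("pics/scene0.png")[:,:,::-1].copy()
cen=lambda c: np.array([(m:=cv2.moments(c))["m10"]/m["m00"],m["m01"]/m["m00"]])
bt=blobs(blue(T),200,(95,120,250,235)); bs=blobs(blue(S),200,(280,240,480,380))
for c in bt:
    print("nest",cen(c).round(),rect(pt,c,9))
    for d in bs:
        P,e=tri(pt,cen(c),ps,cen(d))
        if e<8: print("   tri",P.round(1),round(e,1),cen(d).round())
hsv=cv2.cvtColor(T,cv2.COLOR_RGB2HSV)
m=cv2.inRange(hsv,(0,0,0),(179,75,255))
for c in blobs(m,120,(300,125,445,240)):
    print("part",cen(c).round(),[list(rect(pt,c,z)) for z in (0,25,46)])
    cv2.drawContours(T,[c[:,None]],-1,(0,255,0),1)
cv2.imwrite("pics/crop1.png",cv2.resize(T[110:250,90:460],None,fx=2.1,fy=2.1)[:,:,::-1])
E
```

```text
nest [196. 204.] [451.8 199.2  85.4  50.2  79.4]
   tri [451.4 199.3  12.6] 1.4 [355. 270.]
nest [133. 192.] [476.6 340.6  54.9  52.7   1.7]
   tri [477.  339.9  12.7] 0.7 [423. 305.]
nest [204. 163.] [544.  182.2  65.   64.5  79.7]
   tri [543.3 182.   11.4] 0.1 [330. 298.]
nest [143. 152.] [570.  324.1 122.9  38.3  79.6]
   tri [568.7 324.7  10.1] 5.0 [403. 340.]
part [411. 223.] [[np.float64(411.1), np.float64(-290.4), np.float64(82.6), np.float64(40.6), np.float64(-76.3)], [np.float64(409.3), np.float64(-282.5), np.float64(80.6), np.float64(39.6), np.float64(-76.3)], [np.float64(407.9), np.float64(-275.9), np.float64(78.8), np.float64(38.7), np.float64(-76.3)]]
part [331. 212.] [[np.float64(435.1), np.float64(-104.3), np.float64(58.7), np.float64(58.2), np.float64(-84.1)], [np.float64(432.8), np.float64(-101.0), np.float64(57.2), np.float64(56.8), np.float64(-84.1)], [np.float64(430.8), np.float64(-98.3), np.float64(56.0), np.float64(55.6), np.float64(-84.1)]]
part [428. 148.] [[np.float64(586.0), np.float64(-336.3), np.float64(48.4), np.float64(48.3), np.float64(87.8)], [np.float64(580.0), np.float64(-327.3), np.float64(47.2), np.float64(47.1), np.float64(87.8)], [np.float64(574.9), np.float64(-319.7), np.float64(46.2), np.float64(46.1), np.float64(87.8)]]
part [329. 149.] [[np.float64(580.1), np.float64(-103.8), np.float64(116.5), np.float64(27.6), np.float64(-58.1)], [np.float64(574.2), np.float64(-100.5), np.float64(113.6), np.float64(26.9), np.float64(-58.1)], [np.float64(569.2), np.float64(-97.8), np.float64(111.2), np.float64(26.3), np.float64(-58.1)]]
```

View pics/crop1.png

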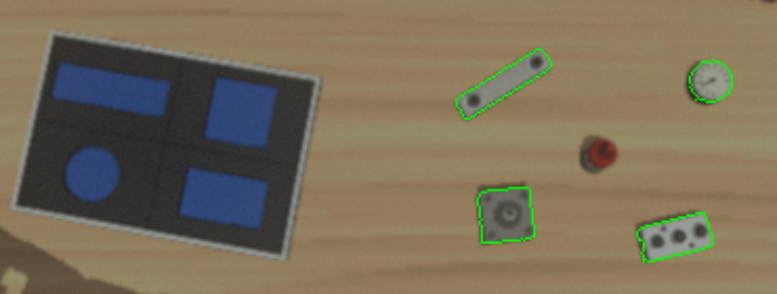

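The crop shows clean contours on all four parts. The recesses match the 94 x 144 grid to within 1 mm, with the modules at yaw about -10.5° and the floor at z about 11. Next I'll plan a hover over the cylinder.

```bash
cat > go.py <<'E'
import sys,numpy as np
from cell import manip
from h import R
# targets as x,y,z,yawdeg relative to measured pose; prints shift (cm, tool axes) and roll (5deg units)
def go(x,y,z,yaw):
    s=manip.read_state(); M=R.from_euler("xyz",s["eef_rot"]).as_matrix()
    d=M.T@(np.array([x,y,z])-s["eef_pos"])/10
    y0=np.degrees(s["eef_rot"][2]); dy=(y0-yaw+180)%360-180
    print("shift",d.round(2),"roll",round(dy/5,2),"rows>=",max(np.linalg.norm(d)/5,abs(dy)/8.59).round(1),"yaw0",y0.round(1),"t",s["clock"])
    return d,dy
if __name__=="__main__":
    for a in sys.argv[1:]: go(*map(float,a.split(",")))
E
python3 go.py 430,-98,200,95.9
```

```text
shift [-42.99 -45.11   1.94] roll 11.67 rows>= 12.5 yaw0 154.2 t 0.15
```

```bash
python3 -m creep '[[1,[-43,-45.1,1.9],11.7],[1,[-43,-45.1,1.9],11.7],[1,[-43,-45.1,1.9],11.7],[1,[-43,-45.1,1.9],11.7],[1,[-43,-45.1,1.9],11.7],[1,[-43,-45.1,1.9],11.7],[1,[-43,-45.1,1.9],11.7],[1,[-43,-45.1,1.9],11.7],[1,[-43,-45.1,1.9],11.7],[1,[-43,-45.1,1.9],11.7],[1,[-43,-45.1,1.9],11.7],[1,[-43,-45.1,1.9],11.7]]' 25; python3 go.py 430,-98,200,95.9
```

```text
clock: 1.35
eef_pos: [423.2, -77.8, 201.2]
eef_rot: [3.141, 0.0, 1.67]
wrist_force: [0.9, 1.5, 1.1]
finger_gap: 94.1
finger_force: 0.0
shift [-2.08  0.48  0.12] roll -0.04 rows>= 0.4 yaw0 95.7 t 1.35
```

```bash
python3 -m creep '[[1,[0,0,0],0],[1,[0,0,0],0],[1,[0,0,0],0]]'; cat > look.py <<'E'
import sys; from h import *; from cell import manip
# low-saturation blobs seen by the wrist camera near the TCP, cast onto plane z given
z,name=float(sys.argv[1]),sys.argv[2]
s=manip.read_state(); p=manip.camera_params("wrist"); I=manip.camera("wrist").copy()
hsv=cv2.cvtColor(I,cv2.COLOR_RGB2HSV); m=cv2.inRange(hsv,(0,0,0),(179,int(sys.argv[3]) if len(sys.argv)>3 else 75,255))
m=cv2.morphologyEx(m,cv2.MORPH_CLOSE,np.ones((7,7),np.uint8))
print("eef",s["eef_pos"].round(1),np.degrees(s["eef_rot"][2]).round(1))
for c in blobs(m,500):
    r=rect(p,c,z); print(c.mean(0).round(),r); cv2.drawContours(I,[c[:,None]],-1,(0,255,0),1)
cv2.imwrite(f"pics/{name}.png",I[:,:,::-1])
E
python3 look.py 46 w1
```

```text
clock: 1.65
eef_pos: [422.8, -74.7, 201.1]
eef_rot: [-3.141, -0.0, 1.672]
wrist_force: [-0.4, -0.4, -0.0]
finger_gap: 93.9
finger_force: 0.0
eef [422.8 -74.7 201.1] 95.8
[363. 235.] [ 421.8 -116.5  638.1  430.3    5.8]
[293.  53.] [416.7  54.8  89.5  10.  -88.6]
```

View pics/w1.png

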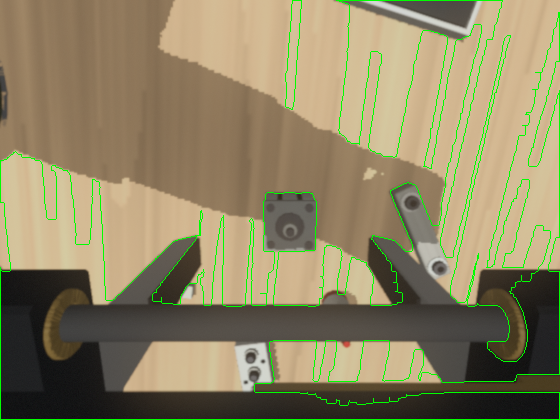

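The wrist view shows the cylinder's top face from about (265,202) to (316,250). The bar is at (420,230), the manifold at (255,365), and the bottle is just under the crossbar at (338,297).

```bash
python3 - <<'E'
from h import *; from cell import manip
p=manip.camera_params("wrist"); I=cv2.imread("pics/w1.png")
w=cast(p,[(265,201.5),(315,201.5),(316,250),(264,250)],46); print(w.round(1)[:, :2], w.mean(0))
print("rod",cast(p,[(290,230)],68))
s=cv2.cvtColor(I,cv2.COLOR_BGR2HSV)[:,:,1]; print(s[225,255:325:4], s[185:258:3,275])
v=cv2.cvtColor(I,cv2.COLOR_BGR2GRAY); print(v[185:258:3,275], v[225,255:325:3])
E
```

```text
[[ 404.7  -78.2]
 [ 453.2  -73.3]
 [ 460.4 -122.8]
 [ 408.2 -128.1]] [ 431.63421747 -100.62523434   46.        ]
rod [[430.95826165 -97.99731849  68.        ]]
[78 80 79 26 26 35 42 42 28 24 38 37 33 21 24 45 93 92] [93 94 90 36 33 33 22 23 23 22 24 24 25 33 36 34 29 28 30 33 34 28 68 75
 74]
[121 121 115  89  90  80 100  98  99 102 103 103  98  89  88  92 102 105
 106 102 101 113 167 191 191] [188 186 184 150 104 103 103  78  78  78 101 126 127 104  78  78  82 103
 104 104 105 117 118 124]
```

```bash
python3 go.py 431.3,-99.3,120,95.8 431.3,-99.3,32,95.8
```

```text
shift [-2.56  0.58  8.12] roll 0.0 rows>= 1.7 yaw0 95.8 t 1.7
shift [-2.56  0.58 16.92] roll 0.0 rows>= 3.4 yaw0 95.8 t 1.7
```

```bash
python3 -m creep '[[1,[-2.6,0.6,4],0],[1,[-2.6,0.6,9],0],[1,[-2.6,0.6,13],0],[1,[-2.6,0.6,15.5],0],[1,[-2.6,0.6,16.9],0],[1,[-2.6,0.6,16.9],0],[1,[-2.6,0.6,16.9],0],[-0.2,[-2.6,0.6,16.9],0],[-0.2,[-2.6,0.6,16.9],0],[-0.2,[-2.6,0.6,16.9],0],[-0.2,[-2.6,0.6,16.9],0],[-0.2,[-2.6,0.6,16.9],0]]' 25; python3 -m creep '[[-0.2,[0,0,0],0],[-0.2,[0,0,0],0],[-0.2,[0,0,0],0],[-0.2,[0,0,0],0]]'; python3 go.py 431.3,-99.3,32,95.8 543.7,182.1,130,79.5
```

```text
clock: 2.9
eef_pos: [431.7, -100.8, 32.3]
eef_rot: [3.141, 0.0, 1.671]
wrist_force: [-0.6, 1.0, -1.5]
finger_gap: 57.5
finger_force: 0.0
clock: 3.3
eef_pos: [431.6, -100.8, 32.2]
eef_rot: [-3.142, 0.0, 1.671]
wrist_force: [-1.8, 0.4, 3.2]
finger_gap: 51.7
finger_force: 25.0
shift [ 0.16 -0.02  0.02] roll -0.01 rows>= 0.0 yaw0 95.7 t 3.3
shift [27.03 13.97 -9.78] roll 3.25 rows>= 6.4 yaw0 95.7 t 3.3
```

```bash
python3 -m creep '[[-0.2,[0,0,-2],0],[-0.2,[0,0,-5],0],[-0.2,[2,1,-9.8],0],[-0.2,[6,3,-9.8],1],[-0.2,[11,5.6,-9.8],2],[-0.2,[16,8.2,-9.8],3.2],[-0.2,[21,10.7,-9.8],3.2],[-0.2,[25,12.8,-9.8],3.2],[-0.2,[26.9,13.9,-9.8],3.2],[-0.2,[26.9,13.9,-9.8],3.2],[-0.2,[26.9,13.9,-9.8],3.2],[-0.2,[26.9,13.9,-9.8],3.2]]'; python3 go.py 543.4,180.6,60,79.5
```

```text
clock: 4.5
eef_pos: [542.7, 179.8, 129.8]
eef_rot: [-3.141, 0.001, 1.391]
wrist_force: [-0.5, -0.4, -2.2]
finger_gap: 51.8
finger_force: 25.0
shift [0.09 0.06 6.98] roll 0.04 rows>= 1.4 yaw0 79.7 t 4.5
```

```bash
python3 -m creep '[[-0.2,[0.1,0.1,2.5],0],[-0.2,[0.1,0.1,5],0],[-0.2,[0.1,0.1,6.5],0],[-0.2,[0.1,0.1,7.2],0],[-0.2,[0.1,0.1,7.6],0],[-0.2,[0.1,0.1,8],0],[-0.2,[0.1,0.1,8],0],[-0.2,[0.1,0.1,8],0]]'; python3 - <<'E'
from h import *; from cell import manip
cv2.imwrite("pics/s2.png",cv2.resize(manip.camera("scene")[200:400,240:500],None,fx=2.5,fy=2.5)[:,:,::-1])
print(manip.read_state()["wrist_force"])
E
```

```text
clock: 5.3
eef_pos: [544.5, 181.6, 50.7]
eef_rot: [3.141, -0.0, 1.392]
wrist_force: [0.1, -0.5, -3.8]
finger_gap: 51.7
finger_force: 25.0
[ 0.03151181 -0.38764626 -2.30873153]
```

View pics/s2.png

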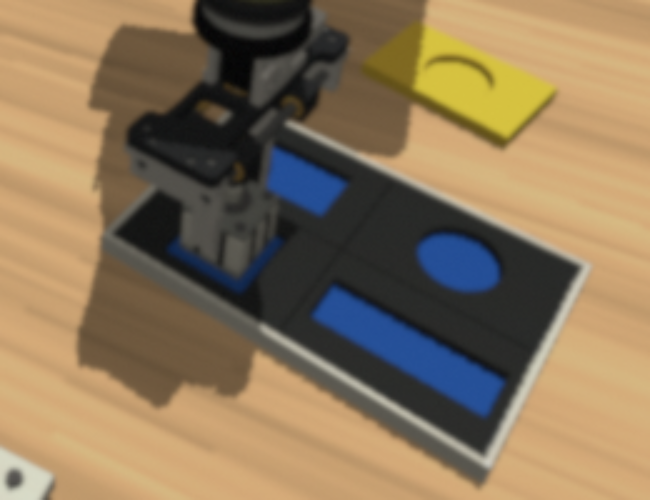

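The cylinder hangs over its own square recess, with blue floor showing around it. Now I'll lower it in small steps until I feel contact.

```bash
python3 -m creep '[[-0.2,[0,0,0.2],0],[-0.2,[0,0,0.4],0],[-0.2,[0,0,0.5],0],[-0.2,[0,0,0.5],0]]'; python3 -m creep '[[-0.2,[0,0,0.1],0],[-0.2,[0,0,0.2],0],[-0.2,[0,0,0.2],0]]';
```

```text
clock: 5.75
eef_pos: [544.2, 181.5, 44.9]
eef_rot: [-3.141, 0.0, 1.392]
wrist_force: [0.1, 0.2, -2.1]
finger_gap: 51.7
finger_force: 25.0
clock: 6.05
eef_pos: [544.2, 181.5, 43.0]
eef_rot: [-3.141, 0.0, 1.392]
wrist_force: [-0.0, 0.2, -3.2]
finger_gap: 52.0
finger_force: 25.0
```

```bash
python3 -m creep '[[-0.2,[0,0,0.1],0],[-0.2,[0,0,0.1],0]]' | grep -E "pos|wrist"; python3 -m creep '[[-0.2,[0,0,0.1],0],[-0.2,[0,0,0.1],0]]' | grep -E "pos|wrist";
```

```text
eef_pos: [544.2, 181.5, 42.0]
wrist_force: [-0.1, 0.4, -2.1]
eef_pos: [544.4, 181.6, 41.3]
wrist_force: [-0.3, -0.4, -1.0]
```

```bash
for i in 1 2; do python3 -m creep '[[-0.2,[0,0,0.06],0],[-0.2,[0,0,0.06],0]]' | grep -E "pos|wrist"; done
```

```text
eef_pos: [544.4, 181.6, 41.2]
wrist_force: [-3.4, -1.6, 6.2]
eef_pos: [544.4, 181.6, 41.2]
wrist_force: [-6.5, -1.2, 14.5]
```

```bash
python3 -m creep '[[-0.2,[0,0,-0.06],0],[0.5,[0,0,-0.06],0],[0.5,[0,0,-0.06],0],[0.5,[0,0,-0.06],0],[0.5,[0,0,-0.1],0],[0.5,[0,0,-2],0],[0.5,[0,0,-5],0],[0.5,[0,0,-9],0],[0.5,[0,0,-12],0],[1,[0,0,-14],0],[1,[0,0,-14],0],[1,[0,0,-14],0]]'; python3 go.py 579,-326,200,35 579,-326,200,80; python3 - <<'E'
from h import *; from cell import manip
T=manip.camera("top"); p=manip.camera_params("top")
hsv=cv2.cvtColor(T,cv2.COLOR_RGB2HSV); m=cv2.inRange(hsv,(0,130,60),(8,255,255))|cv2.inRange(hsv,(172,130,60),(179,255,255))
for c in blobs(m,30,(340,150,420,220)): print("bottle",rect(p,c,45))
E
```

```text
clock: 8.05
eef_pos: [544.1, 181.5, 179.2]
eef_rot: [-3.141, 0.0, 1.392]
wrist_force: [-0.2, 0.6, -1.2]
finger_gap: 91.1
finger_force: 0.0
shift [-49.31  12.49  -2.07] roll 8.95 rows>= 10.2 yaw0 79.7 t 8.05
shift [-49.31  12.49  -2.07] roll -0.05 rows>= 10.2 yaw0 79.7 t 8.05
bottle [ 495.7 -200.5   28.3   26.6  -27.5]
```

```bash
python3 -m creep '[[1,[-5,1.2,-1],0],[1,[-10,2.5,-2],0],[1,[-15,3.8,-2],0],[1,[-20,5,-2],0],[1,[-25,6.2,-2],0],[1,[-30,7.5,-2],0],[1,[-35,8.8,-2],0],[1,[-40,10,-2],0],[1,[-45,11.4,-2],0],[1,[-49.3,12.5,-2],0],[1,[-49.3,12.5,-2],0],[1,[-49.3,12.5,-2],0]]'; python3 -m creep '[[1,[0,0,0],0],[1,[0,0,0],0],[1,[0,0,0],0]]' | grep pos; sed -i 's/blobs(m,500)/blobs(m,500,(190,100,380,300))/; s/else 75/else 55/' look.py;  python3 look.py 29 w3
```

```text
clock: 9.3
eef_pos: [578.6, -327.1, 197.6]
eef_rot: [-3.139, -0.001, 1.389]
wrist_force: [-0.0, 0.5, 0.0]
finger_gap: 94.0
finger_force: 0.0
eef_pos: [579.7, -324.5, 200.2]
eef [ 579.7 -324.5  200.2] 79.8
[283. 199.] [ 578.9 -327.8   43.6   42.7   53.2]
```

View pics/w3.png

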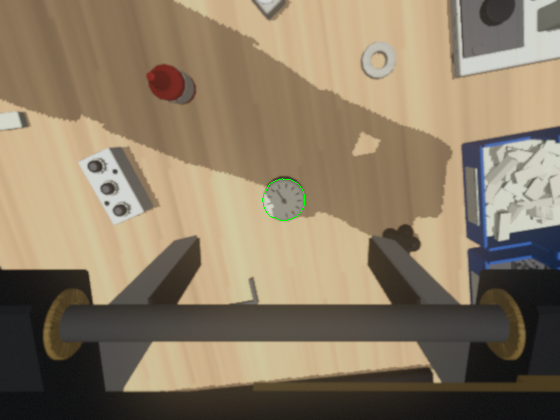

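The gauge is ringed at (283,199), diameter 43.6 mm, which fits. The black knob at (400,237) sits near the right finger's path, so I'll narrow the gripper before descending.

```bash
python3 go.py 579,-327.5,26,79.7; python3 - <<'E'
from h import *; from cell import manip
p=manip.camera_params("wrist"); print(cast(p,[(385,240),(400,237)],10).round())
E
```

```text
shift [-0.28 -0.02 17.43] roll 0.02 rows>= 3.5 yaw0 79.8 t 9.65
[[ 681. -397.   10.]
 [ 698. -396.   10.]]
```

Knob is over 100 mm away, so it's clear.

```bash
python3 -m creep '[[0.5,[-0.3,0,4],0],[0.5,[-0.3,0,9],0],[0.5,[-0.3,0,13],0],[0.5,[-0.3,0,16],0],[0.5,[-0.3,0,17.4],0],[0.5,[-0.3,0,17.4],0],[0.5,[-0.3,0,17.4],0],[-0.4,[-0.3,0,17.4],0],[-0.4,[-0.3,0,17.4],0],[-0.4,[-0.3,0,17.4],0],[-0.4,[-0.3,0,17.4],0],[-0.4,[-0.3,0,17.4],0]]' 20; python3 -m creep '[[-0.4,[0,0,0],0],[-0.4,[0,0,0],0]]'; python3 go.py 477.5,340.9,110,79.7
```

```text
clock: 10.85
eef_pos: [579.0, -328.9, 26.5]
eef_rot: [3.141, 0.0, 1.391]
wrist_force: [-1.3, 1.3, 4.7]
finger_gap: 43.5
finger_force: 20.0
clock: 11.05
eef_pos: [579.0, -328.9, 26.6]
eef_rot: [3.141, 0.0, 1.391]
wrist_force: [-0.7, 0.9, 5.2]
finger_gap: 43.2
finger_force: 20.0
shift [ 64.1  -21.93  -8.38] roll 0.01 rows>= 13.7 yaw0 79.7 t 11.05
```

```bash
python3 -m creep '[[-0.4,[0,0,-2],0],[-0.4,[0,0,-6],0],[-0.4,[1,-0.3,-10],0],[-0.4,[4,-1.4,-12.4],0],[-0.4,[8.5,-2.9,-12.4],0],[-0.4,[13,-4.4,-12.4],0],[-0.4,[17.5,-6,-12.4],0],[-0.4,[22,-7.5,-12.4],0],[-0.4,[26.5,-9.1,-12.4],0],[-0.4,[31,-10.6,-12.4],0],[-0.4,[35.5,-12.1,-12.4],0],[-0.4,[40,-13.7,-12.4],0]]'|grep -E "pos|gap"; python3 -m creep '[[-0.4,[4,-1.4,0],0],[-0.4,[8.5,-2.9,0],0],[-0.4,[13,-4.4,0],0],[-0.4,[17,-5.8,0],0],[-0.4,[20.5,-7,0],0],[-0.4,[22.9,-7.8,0],0],[-0.4,[23.9,-8.2,0],0],[-0.4,[23.9,-8.2,0],0],[-0.4,[23.9,-8.2,0],0]]'; python3 go.py 477.3,339.8,42,79.7
```

```text
eef_pos: [514.7, 91.0, 149.9]
finger_gap: 43.4
clock: 13.15
eef_pos: [477.5, 338.0, 149.8]
eef_rot: [-3.141, 0.0, 1.391]
wrist_force: [0.4, -0.8, -0.5]
finger_gap: 43.7
finger_force: 20.0
shift [ 0.18 -0.05 10.78] roll 0.0 rows>= 2.2 yaw0 79.7 t 13.15
```

```bash
python3 -m creep '[[-0.4,[0.2,0,3],0],[-0.4,[0.2,0,6],0],[-0.4,[0.2,0,8.5],0],[-0.4,[0.2,0,9.6],0],[-0.4,[0.2,0,10],0],[-0.4,[0.2,0,10],0],[-0.4,[0.2,0,10],0]]'|grep -E "pos|wrist"; python3 - <<'E'
from h import *; from cell import manip
cv2.imwrite("pics/s4.png",cv2.resize(manip.camera("scene")[200:400,240:500],None,fx=2.5,fy=2.5)[:,:,::-1])
E
```

```text
eef_pos: [478.3, 341.1, 51.3]
wrist_force: [0.5, 0.1, -0.9]
```

View pics/s4.png

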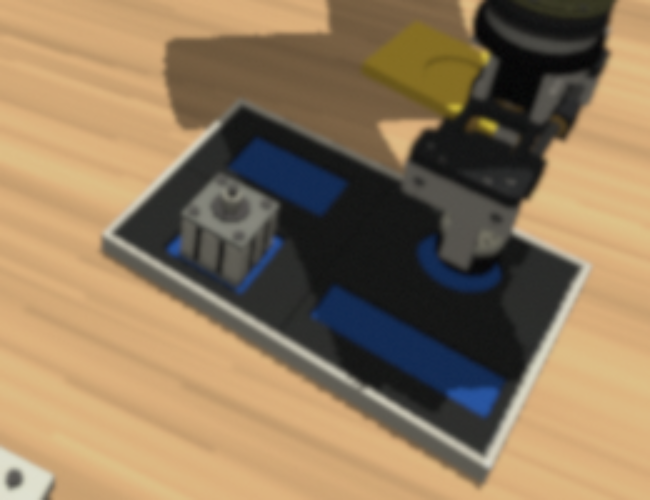

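The cylinder sits flat in its recess, and the gauge is over the round recess with blue visible around it.

```bash
python3 -m creep '[[-0.4,[-0.1,0,0.4],0],[-0.4,[-0.1,0,0.8],0],[-0.4,[-0.1,0,1.1],0],[-0.4,[-0.1,0,1.3],0],[-0.4,[-0.1,0,1.45],0],[-0.4,[-0.1,0,1.45],0],[-0.4,[-0.1,0,1.45],0]]'|grep -E "pos|wrist"; for i in 1 2 3; do python3 -m creep '[[-0.4,[0,0,0.06],0],[-0.4,[0,0,0.06],0]]' | grep -E "pos|wrist"; done
```

```text
eef_pos: [477.5, 340.1, 35.6]
wrist_force: [-1.3, -0.7, -1.1]
eef_pos: [477.5, 340.1, 35.5]
wrist_force: [-3.4, -1.7, 7.7]
eef_pos: [477.5, 340.1, 35.4]
wrist_force: [-6.6, -2.9, 13.6]
eef_pos: [477.5, 340.1, 35.4]
wrist_force: [-9.3, -4.2, 19.9]
```

```bash
python3 -m creep '[[-0.4,[0,0,-0.13],0],[0.4,[0,0,-0.13],0],[0.4,[0,0,-0.13],0],[0.4,[0,0,-0.13],0],[0.4,[0,0,-0.2],0],[0.4,[0,0,-2],0],[0.4,[0,0,-5],0],[0.4,[0,0,-9],0],[0.4,[0,0,-13],0],[1,[0,0,-16],0],[1,[0,0,-16],0],[1,[0,0,-16],0]]'|grep -E "pos|gap"; python3 go.py 409,-281,200,103.7
```

```text
eef_pos: [477.4, 340.0, 193.6]
finger_gap: 86.1
shift [-62.32   4.34  -0.66] roll -4.79 rows>= 12.5 yaw0 79.7 t 16.4
```

```bash
python3 -m creep '[[1,[-5,0.3,-0.7],-1],[1,[-10,0.7,-0.7],-2],[1,[-15,1,-0.7],-3],[1,[-20,1.4,-0.7],-4],[1,[-25,1.7,-0.7],-4.8],[1,[-30,2.1,-0.7],-4.8],[1,[-35,2.4,-0.7],-4.8],[1,[-40,2.8,-0.7],-4.8],[1,[-45,3.1,-0.7],-4.8],[1,[-50,3.5,-0.7],-4.8],[1,[-54,3.8,-0.7],-4.8],[1,[-57,4,-0.7],-4.8]]'|grep pos; python3 go.py 409,-281,200,103.7
```

```text
eef_pos: [414.0, -230.2, 199.1]
shift [-4.82 -1.68 -0.1 ] roll -0.01 rows>= 1.0 yaw0 103.6 t 17.6
```

```bash
python3 -m creep '[[1,[-2.5,-0.8,0],0],[1,[-4.6,-1.6,0],0],[1,[-4.6,-1.6,0],0],[1,[-4.6,-1.6,0],0],[1,[-4.6,-1.6,0],0]]'|grep pos; python3 look.py 28 w5
```

```text
eef_pos: [410.5, -275.6, 200.1]
eef [ 410.5 -275.6  200.1] 103.8
[280. 203.] [ 408.5 -283.    73.5   36.6  -76.2]
```

View pics/w5.png

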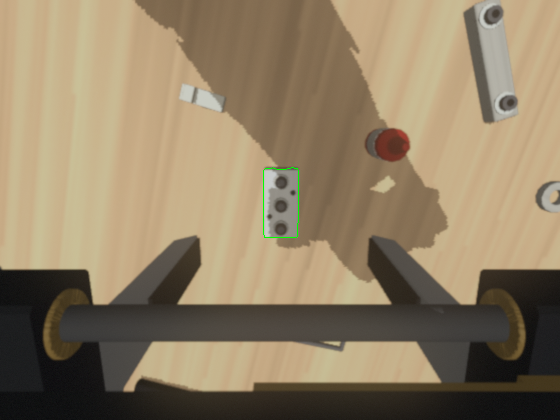

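The manifold is outlined at (280,203), 73.5 x 36.6 mm as expected. The bottle stands upright at (388,144).

```bash
python3 go.py 408.6,-282.6,26,103.7
```

```text
shift [-0.64 -0.36 17.43] roll 0.02 rows>= 3.5 yaw0 103.8 t 18.15
```

```bash
python3 -m creep '[[0.3,[-0.6,-0.4,4],0],[0.3,[-0.6,-0.4,9],0],[0.3,[-0.6,-0.4,13],0],[0.3,[-0.6,-0.4,16],0],[0.3,[-0.6,-0.4,17.4],0],[0.3,[-0.6,-0.4,17.4],0],[0.3,[-0.6,-0.4,17.4],0],[-0.5,[-0.6,-0.4,17.4],0],[-0.5,[-0.6,-0.4,17.4],0],[-0.5,[-0.6,-0.4,17.4],0],[-0.5,[-0.6,-0.4,17.4],0],[-0.5,[-0.6,-0.4,17.4],0]]' 25|grep -E "pos|gap"; python3 -m creep '[[-0.5,[0,0,0],0],[-0.5,[0,0,0],0]]'; python3 go.py 451.1,198.2,150,79.7
```

```text
eef_pos: [408.3, -283.4, 27.2]
finger_gap: 35.7
clock: 19.55
eef_pos: [408.3, -283.4, 27.2]
eef_rot: [3.141, 0.001, 1.81]
wrist_force: [-1.6, 1.5, 6.1]
finger_gap: 35.7
finger_force: 25.0
shift [ 45.76  15.59 -12.3 ] roll 4.8 rows>= 10.0 yaw0 103.7 t 19.55
```

```bash
python3 -m creep '[[-0.5,[0,0,-2],0],[-0.5,[0,0,-6],0],[-0.5,[0,0,-10],0],[-0.5,[4,1.4,-12.3],1],[-0.5,[8.5,2.9,-12.3],2],[-0.5,[13,4.4,-12.3],3],[-0.5,[17.5,6,-12.3],4],[-0.5,[22,7.5,-12.3],4.8],[-0.5,[26.5,9,-12.3],4.8],[-0.5,[31,10.6,-12.3],4.8],[-0.5,[35.5,12.1,-12.3],4.8],[-0.5,[40,13.6,-12.3],4.8]]'|grep -E "pos|gap"; python3 -m creep '[[-0.5,[0,0,0],0],[-0.5,[0,0,0],0]]'|grep -E "pos|gap"; python3 go.py 451.1,198.2,150,79.7
```

```text
eef_pos: [444.9, 139.5, 149.7]
finger_gap: 35.7
eef_pos: [444.9, 138.1, 149.3]
finger_gap: 35.4
shift [ 6.02 -0.45 -0.07] roll 0.03 rows>= 1.2 yaw0 79.9 t 20.95
```

```bash
python3 -m creep '[[-0.5,[3,-0.2,0],0],[-0.5,[5,-0.4,0],0],[-0.5,[6,-0.5,0.5],0],[-0.5,[6,-0.5,3.5],0],[-0.5,[6,-0.5,7],0],[-0.5,[6,-0.5,9],0],[-0.5,[6,-0.5,9.7],0],[-0.5,[6,-0.5,10],0],[-0.5,[6,-0.5,10],0],[-0.5,[6,-0.5,10],0]]'|grep -E "pos|wrist|gap"; python3 go.py 451.1,198.5,38,79.6; python3 - <<'E'
from h import *; from cell import manip
cv2.imwrite("pics/s6.png",cv2.resize(manip.camera("scene")[200:400,240:500],None,fx=2.5,fy=2.5)[:,:,::-1])
E
```

```text
eef_pos: [451.6, 197.5, 50.6]
wrist_force: [0.3, -0.9, -0.7]
finger_gap: 36.1
shift [ 0.09 -0.07  1.26] roll 0.02 rows>= 0.3 yaw0 79.7 t 21.95
```

View pics/s6.png

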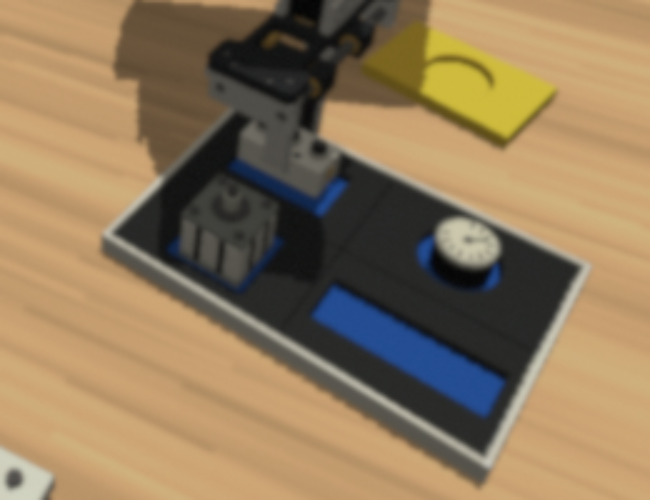

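The gauge and cylinder are seated. The manifold is over its oblong recess, and contact should come at z about 36.

```bash
python3 -m creep '[[-0.5,[0.1,-0.1,0.4],0],[-0.5,[0.1,-0.1,0.8],0],[-0.5,[0.1,-0.1,1.1],0],[-0.5,[0.1,-0.1,1.25],0],[-0.5,[0.1,-0.1,1.35],0],[-0.5,[0.1,-0.1,1.35],0],[-0.5,[0.1,-0.1,1.35],0]]'|grep -E "pos|wrist"; for i in 1 2 3; do python3 -m creep '[[-0.5,[0,0,0.06],0],[-0.5,[0,0,0.06],0]]' | grep -E "pos|wrist"; done
```

```text
eef_pos: [450.3, 198.7, 36.2]
wrist_force: [-1.3, 0.4, -1.0]
eef_pos: [450.3, 198.7, 36.2]
wrist_force: [-5.6, -1.3, 9.2]
eef_pos: [450.3, 198.7, 36.1]
wrist_force: [-7.6, -3.2, 18.7]
eef_pos: [450.3, 198.8, 36.1]
wrist_force: [-11.5, -3.7, 28.0]
```

```bash
python3 -m creep '[[-0.5,[0,0,-0.17],0],[0.2,[0,0,-0.17],0],[0.2,[0,0,-0.17],0],[0.2,[0,0,-0.17],0],[0.2,[0,0,-0.25],0],[0.2,[0,0,-2],0],[0.2,[0,0,-5],0],[0.2,[0,0,-9],0],[0.2,[0,0,-13],0],[1,[0,0,-16.3],0],[1,[0,0,-16.3],0],[1,[0,0,-16.3],0]]'|grep -E "pos|gap"; python3 go.py 573.5,-97,200,121.9
```

```text
eef_pos: [450.2, 198.7, 197.3]
finger_gap: 77.3
shift [-26.89  17.4   -0.27] roll -8.43 rows>= 6.4 yaw0 79.7 t 24.5
```

```bash
python3 -m creep '[[1,[-3,2,-0.3],-1.2],[1,[-7,4.5,-0.3],-2.5],[1,[-11,7.1,-0.3],-4],[1,[-15,9.7,-0.3],-5.5],[1,[-19,12.3,-0.3],-7],[1,[-23,14.9,-0.3],-8.4],[1,[-26,16.8,-0.3],-8.4],[1,[-26.9,17.4,-0.3],-8.4],[1,[-26.9,17.4,-0.3],-8.4],[1,[-26.9,17.4,-0.3],-8.4],[1,[-26.9,17.4,-0.3],-8.4]]'|grep pos; python3 look.py 22 w7
```

```text
eef_pos: [573.1, -95.6, 200.1]
eef [573.1 -95.6 200.1] 121.8
[282. 199.] [ 574.7 -101.7  108.7   22.6  -57.8]
```

View pics/w7.png

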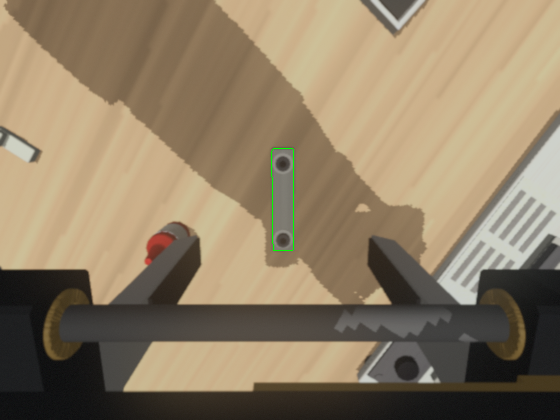

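The bar is outlined at (282,199), 108.7 x 22.6 mm. The bottle at (165,242) lies outside the gripper's sweep.

```bash
python3 go.py 574.5,-101.2,24.5,122.1
```

```text
shift [-0.54 -0.19 17.59] roll -0.06 rows>= 3.5 yaw0 121.8 t 25.65
```

```bash
python3 -m creep '[[0.1,[-0.5,-0.2,4],0],[0.1,[-0.5,-0.2,9],0],[0.1,[-0.5,-0.2,13],0],[0.1,[-0.5,-0.2,16],0],[0.1,[-0.5,-0.2,17.6],0],[0.1,[-0.5,-0.2,17.6],0],[0.1,[-0.5,-0.2,17.6],0],[-0.7,[-0.5,-0.2,17.6],0],[-0.7,[-0.5,-0.2,17.6],0],[-0.7,[-0.5,-0.2,17.6],0],[-0.7,[-0.5,-0.2,17.6],0],[-0.7,[-0.5,-0.2,17.6],0]]' 40|grep -E "pos|gap"; python3 -m creep '[[-0.7,[0,0,0],0],[-0.7,[0,0,0],0]]'; python3 go.py 569.7,322.7,130,79.7
```

```text
eef_pos: [574.7, -102.4, 24.9]
finger_gap: 23.6
clock: 27.05
eef_pos: [574.8, -102.4, 24.9]
eef_rot: [3.141, 0.001, 2.125]
wrist_force: [-0.8, 1.3, 6.9]
finger_gap: 23.7
finger_force: 40.0
shift [ 36.42  21.93 -10.51] roll 8.41 rows>= 8.8 yaw0 121.7 t 27.05
```

```bash
python3 -m creep '[[-0.7,[0,0,-2],0],[-0.7,[0,0,-6],0],[-0.7,[0,0,-10.5],0],[-0.7,[3,1.8,-12],1],[-0.7,[7,4.2,-12],2.4],[-0.7,[11,6.6,-12],3.8],[-0.7,[15,9,-12],5.2],[-0.7,[19,11.4,-12],6.6],[-0.7,[23,13.8,-12],8],[-0.7,[27,16.3,-12],8.4],[-0.7,[31,18.7,-12],8.4],[-0.7,[34.5,20.8,-12],8.4]]'|grep -E "pos|gap"; python3 -m creep '[[-0.7,[0,0,0],0],[-0.7,[0,0,0],0]]'|grep -E "pos|gap"; python3 go.py 569.7,322.7,50,79.6
```

```text
eef_pos: [569.1, 302.6, 143.5]
finger_gap: 23.4
eef_pos: [569.2, 300.9, 143.3]
finger_gap: 23.8
shift [ 2.16 -0.33  9.32] roll 0.04 rows>= 1.9 yaw0 79.8 t 28.45
```

```bash
python3 -m creep '[[-0.7,[1.5,-0.2,0],0],[-0.7,[2.2,-0.3,1],0],[-0.7,[2.2,-0.3,4],0],[-0.7,[2.2,-0.3,7],0],[-0.7,[2.2,-0.3,8.7],0],[-0.7,[2.2,-0.3,9.3],0],[-0.7,[2.2,-0.3,9.3],0],[-0.7,[2.2,-0.3,9.3],0]]'|grep -E "pos|wrist|gap"; python3 go.py 569.7,322.7,36,79.6; python3 - <<'E'
from h import *; from cell import manip
cv2.imwrite("pics/s8.png",cv2.resize(manip.camera("scene")[200:400,240:500],None,fx=2.5,fy=2.5)[:,:,::-1])
E
```

```text
eef_pos: [571.6, 322.9, 52.7]
wrist_force: [-0.5, -0.5, -3.9]
finger_gap: 23.5
shift [-0.06 -0.18  1.67] roll 0.02 rows>= 0.3 yaw0 79.7 t 29.25
```

View pics/s8.png

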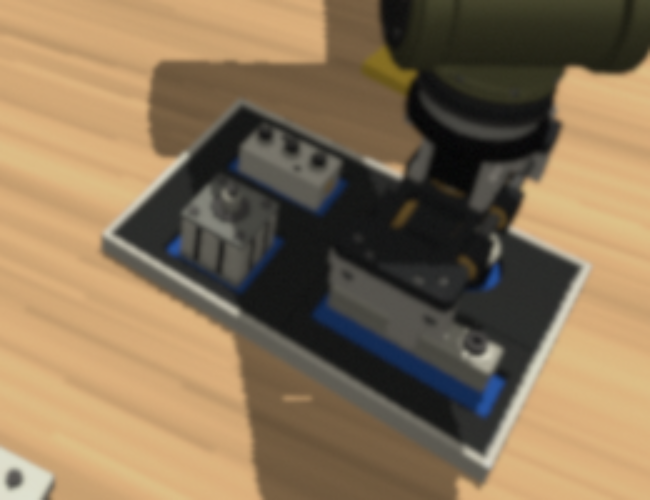

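The manifold is seated, and the bar hangs parallel above its long recess.

```bash
python3 -m creep '[[-0.7,[-0.1,-0.2,0.4],0],[-0.7,[-0.1,-0.2,0.8],0],[-0.7,[-0.1,-0.2,1.2],0],[-0.7,[-0.1,-0.2,1.5],0],[-0.7,[-0.1,-0.2,1.65],0],[-0.7,[-0.1,-0.2,1.65],0],[-0.7,[-0.1,-0.2,1.65],0]]'|grep -E "pos|wrist"; for i in 1 2; do python3 -m creep '[[-0.7,[0,0,0.06],0],[-0.7,[0,0,0.06],0]]' | grep -E "pos|wrist"; done
```

```text
eef_pos: [568.8, 322.0, 34.9]
wrist_force: [-0.4, -0.1, -3.5]
eef_pos: [568.8, 322.1, 34.3]
wrist_force: [0.3, -0.0, -3.7]
eef_pos: [568.8, 322.1, 34.0]
wrist_force: [-1.7, 0.3, -1.7]
```

```bash
for i in 1; do python3 -m creep '[[-0.7,[0,0,0.06],0],[-0.7,[0,0,0.06],0]]' | grep -E "pos|wrist"; done
```

```text
eef_pos: [568.8, 322.1, 33.9]
wrist_force: [-4.6, -1.9, 5.3]
```

```bash
python3 -m creep '[[-0.7,[0,0,-0.03],0],[-0.1,[0,0,-0.03],0],[-0.1,[0,0,-0.03],0],[-0.1,[0,0,-0.03],0],[-0.1,[0,0,-0.1],0],[-0.1,[0,0,-2],0],[-0.1,[0,0,-5],0],[-0.1,[0,0,-9],0],[-0.1,[0,0,-13],0],[-0.1,[-5,5,-16.3],0],[-0.1,[-10,8,-16.3],0],[-0.1,[-15,8,-16.3],0]]'|grep -E "pos|gap"; python3 -m creep '[[-0.1,[-5,0,0],0],[-0.1,[-10,0,0],0],[-0.1,[-15,0,0],0],[-0.1,[-15,0,0],0],[-0.1,[-15,0,0],0]]'|grep pos; python3 - <<'E'
from h import *; from cell import manip
cv2.imwrite("pics/s9.png",cv2.resize(manip.camera("scene")[150:400,100:500],None,fx=2,fy=2)[:,:,::-1])
cv2.imwrite("pics/t9.png",cv2.resize(manip.camera("top")[110:250,90:460],None,fx=2.1,fy=2.1)[:,:,::-1])
E
```

```text
eef_pos: [620.1, 188.8, 195.2]
finger_gap: 41.9
eef_pos: [592.1, 41.8, 194.6]
```

View pics/s9.png

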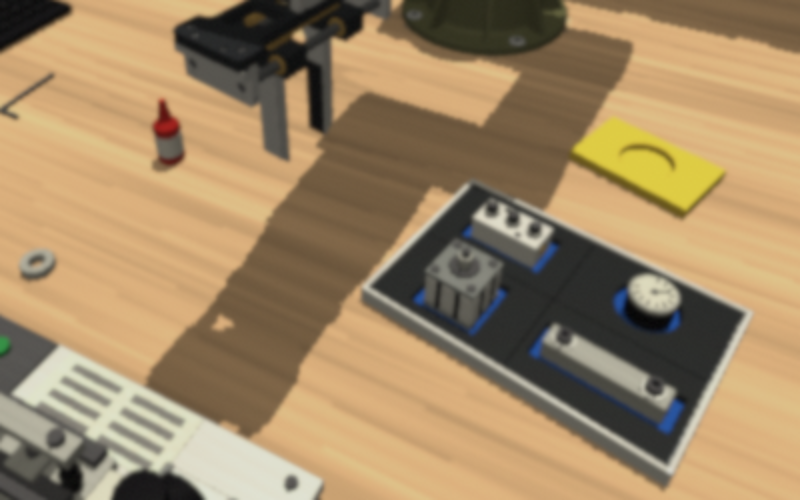

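View pics/t9.png

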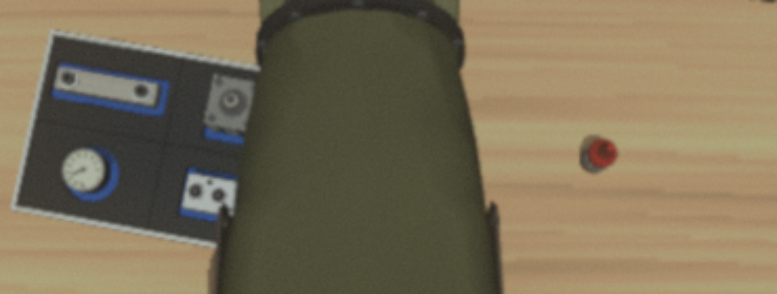

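In both views all four parts lie flat in their own recesses and the bottle is upright where it stood. Handing in.

```bash
python3 -c "
from cell import manip
print(manip.sign_off())"
```

```text
the job is handed in; nothing more can be done
None
```

The kit is made up and handed in after about 31 s of robot time: cylinder, gauge, manifold and bar each lie flat in their own recess, set down gently, and the bottle still stands upright in place.

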